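# Slide a nose-heavy filler board from the bench across the gap onto the trolley

## Robot

A 7-joint arm with a two-finger parallel gripper is mounted at the origin on the work surface. World frame = base frame: x ahead of the robot, y to its left, z up, the work surface at z = 0. Lengths are in m, angles in rad, forces in N, time in s.
With the tool pointing down it reaches from about 0.4 to 0.85 m from the base axis. Payload 4.5 kg.
Tool frame: the origin (TCP) lies midway between the tips of the shut fingers; the grasp point (between the pads) lies 19 mm behind it; z points along the fingers, y is the line along which they close (so a half turn about z gives the same grasp; the last joint's range is limited). The gripper opens to 85 mm and grips with 20 to 120 N. Pads are 22 mm wide; open, the fingers measure 114 mm over their backs; the gripper's body (76 mm by 85 mm) begins 54 mm behind the grasp point. The pads swing forward as they close: fully open they stand 13 mm farther back than shut.
Start: joints at [1.37, 0.689, -0.195, 1.565, 0.157, 0.902, -0.215], TCP at [0.145, -0.608, 0.231] pointing down, gripper open.
Joint ranges: [-3.01, 3.01], [-0.46, 2.08], [-1.47, 1.51], [0.13, 2.56], [-1, 4.14], [0.04, 2.09], [-2.66, 2.66]. Speed limits (rad/s): [2.57, 2.57, 3.14, 3.14, 3.14, 3.14, 3.14].

## Interface

Orientations are given as a 3x3 rotation matrix whose columns are the frame's x, y, z axes.
In Python, from station import r gives the robot as it stands.
- The arm moves only by the shell command python3 -m creep 'ROWS' [FORCE]. ROWS is JSON, a list of rows, each an object with "fingers": the closure, from -1 (fully open) to 1 (shut); "offset": the shift along the tool's x, y, z in cm, a list of three; "angular": the turn, a rotation vector about the tool's x, y, z in rad, a list of three. In form: [{"fingers": fingers, "offset": [tx, ty, tz], "angular": [wx, wy, wz]}, ...]. A call has 1 to 5 rows; each row is the pose to reach, as a shift and turn from the pose commanded when the call began, along the tool's axes at that moment; what a row does not reach only later rows make up. A row lasts 1/8 s, in which the tool goes at most 62.5 mm and 10.7 degrees, less where a joint would pass 70% of its speed; a pose out of reach is approached as far as the arm can. A call with a gripper value outside its range is refused whole. The fingers move at their own pace and stop on an object; FORCE is the grip in N (left out, the last holds). Time passes only in rows, so rows that repeat a pose let the fingers close. It gives the time, the measured TCP pose, the force, the opening and the grip force at its end, in the units of the state.
- r.get_state(): the state, without advancing time (a new reading comes with each control period).
- r.capture(name): name is "side" or "top"; returns a dict with "color" (384x512x3 uint8, blue, green, red), "fx", "fy", "cx", "cy" (pixels), "k1" (the pictures are not rectified: a ray, as slopes to the right and down, at radius r is drawn at 1 + k1 r^2 times it, then the intrinsics apply), "T" (4x4, takes a point from camera to world coordinates). Camera axes: x right, y up, looking along -z (the intrinsics and any distortion apply to the point x, -y, -z); pixel columns grow to the right and rows downward; lengths in m; the calibration is good to about 2 mm. A picture is of the moment at which its call begins. There is no depth.
- r.job_done(): hands the job in; it is judged then, once.
The state is a dict: "clock": time; "qpos": joint angles; "qvel": joint speeds; "joint_efforts": joint torques, N m; "position": TCP position; "eef_rot": TCP orientation; "ft_force": force on the tool from outside, world axes, zero at the start; "ft_torque": the same for the moment, N m; "gripper_width": finger opening in m; "grasp_force": force on a finger pad.
Only numpy, scipy, OpenCV 4.12 (cv2) and the standard library are available. Lean on these libraries where they do the work, as an engineer would, in place of code of your own. Each camera call takes 0.05 s, during which the arm holds its last target. There are 200 camera calls.

## Task

Slide the rubber-topped plywood board with the tin of body filler off the bench, across the open gap and onto the service trolley, until the whole board lies on the trolley with its leading end squarely against the trolley's end rim. The tin makes that end heavy, so bear down on the bare tail end while you slide it (never more than 30 N on the board) until the nose has landed, so that it does not sag into the gap. Do not lift the board, leave the tin and spreader untouched and riding where they are, do not roll the unbraked trolley, and leave the other things alone.

Things in the scene. Friction and masses are not known exactly. Their poses are not given: they have to be found in the camera images.
- bench: fixed bench with smooth sheet-steel top, left (+y) of the gap. Origin: on the top surface (its z is the bench top's height, within 6 mm of 0), at the middle of the straight edge along the gap; x runs along that edge, y from the gap into the bench. Top 580 mm along x, 800 along y. The board slides on bench and trolley with friction of about 0.2
- trolley_edge (a point): grey steel service trolley right (-y) of the gap. Point: on its flat top sheet, middle of the open side facing the bench across a gap of 110 to 135 mm; x along that edge, y to the bench (the top runs from here to -y, 560 mm along x by 400). Its top is 1 to 4 mm lower than the bench's, and up to 0.06 rad askew to it. The other three sides have an upright rim 35 mm high, 10 mm thick
- trolley_stop (a point): foot of the inside face of the trolley's end rim, at its middle, on the top sheet: 390 mm from trolley_edge along -y of the trolley. Same axes. The leading end of the board must come to rest against this face
- trolley (a joint): how far the trolley has rolled, m: 0 where it is parked, positive away from the bench. The castors are unbraked and give way at about 10 N; rolled more than 8 mm either way is a failure
- board: loose flat plywood board, grippy, slightly soft 3 mm rubber mat glued on top, smooth below: 260 mm long (its y), 160 wide (x), 15 thick in all, 0.28 kg. Origin: centre of its underside. Nose (leading end) is its -y end, tail its +y end. Starts nose 20 to 75 mm from the gap, turned up to 0.2 rad. With the tin it balances 73 to 80 mm behind the nose, so it tips into the gap unless held down (up to 6 N) at the tail, whose last 75 mm are bare
- board_tail (a point): middle of the upper edge of the board's tail end (130 mm from the board's centre along +y, on its top face). Axes as the board's
- board_nose_a (a point): lower corner of the board's nose, -x side (at -80, -130, 0 mm of the board)
- board_nose_b (a point): lower corner of the board's nose, +x side (at +80, -130, 0 mm of the board)
- tin: closed full tin of body filler, 100 mm across, 60 mm high, 0.5 to 0.7 kg, standing loose on the board with its axis about 52 mm from the nose. Origin: centre of its underside
- spreader: grey plastic filler spreader, 75 x 45 x 6 mm, lying loose near the middle of the board. Origin: centre of its underside
- caulk_gun: sealant gun with a cartridge, about 370 mm long, 55 mm high, lying on the bench on the far (+x) side of the board. Origin: under the middle of the cartridge
- bottle: clear plastic bottle with a red cap, 68 mm across, 210 mm high, on the bench's far (+x) side. Origin: centre of its underside
- sand_block: cork sanding block, 68 x 100 x 30 mm, on the trolley's far (+x) side. Origin: centre of its underside
- wrench: steel open-ended spanner, 130 mm long, on the trolley's far (+x) side. Origin: centre of its underside
- jar: small can, 68 mm across, 80 mm high, on the trolley's far (+x) side. Origin: centre of its underside
Mind the look-alikes: they are no part of the job. Several things have the shape of the spreader; the one meant has the colours described above.

How it is judged:
By the outcome, as a careful person would: the job done as asked, in the order asked, and still so for the second after the job is handed in, with the robot touching nothing.
It also fails if it takes over 67 s, if anything falls off the work surface, if the arm or the gripper's body presses on something with over 40 N, if the wrist force passes 120 N, or if a joint passes its speed limit or range.

## Working session

There is one attempt and no reset: what is moved stays moved. The work goes in short steps, Python scripts to look and compute and a shell command to move; the robot and the scene stay as the last step left them, time stands still between calls to the robot, and variables do not carry over. Pictures are saved under pics/ and viewed, at most 10 in all, crops included, and the job is handed in when it is done.

```bash
mkdir -p pics; ls; cat > h.py <<'E'
import numpy as np,cv2
from station import r
def cap(n,f=None):
    c=r.capture(n)
    if f: cv2.imwrite('pics/'+f,c['color'])
    return c
def K(c): return np.array([[c['fx'],0,c['cx']],[0,c['fy'],c['cy']],[0,0,1.]]),np.array([c['k1'],0,0,0.])
def ray(c,p):
    k,d=K(c); u=cv2.undistortPoints(np.array(p,float).reshape(-1,1,2),k,d).reshape(-1,2)
    v=np.c_[u[:,0],-u[:,1],-np.ones(len(u))]@c['T'][:3,:3].T
    return c['T'][:3,3],v
def plane(c,p,z):
    o,v=ray(c,p); return o+v*((z-o[2])/v[:,2])[:,None]
def tri(c1,p1,c2,p2):
    o1,v1=ray(c1,p1);o2,v2=ray(c2,p2);out=[]
    for a,b in zip(v1,v2):
        A=np.c_[a,-b];s=np.linalg.lstsq(A,o2-o1,rcond=None)[0]
        out.append(np.r_[(o1+a*s[0]+o2+b*s[1])/2,np.linalg.norm(o1+a*s[0]-o2-b*s[1])])
    return np.array(out)
def proj(c,X):
    k,d=K(c); T=np.linalg.inv(c['T']); q=np.atleast_2d(X)@T[:3,:3].T+T[:3,3]
    return cv2.projectPoints(q*[1,-1,-1],np.zeros(3),np.zeros(3),k,d)[0].reshape(-1,2)
E
python3 - <<'E'
from h import *
for n in('top','side'):
    c=cap(n,n+'0.png'); print(n,c['fx'],c['cx'],c['cy'],c['k1'],c['T'].round(3).tolist())
s=r.get_state();print({k:np.round(v,3).tolist() for k,v in s.items()})
E
```

```text
pics
top 382.3769885187382 256.6498710068889 189.93859852369988 -0.012000220785097984 [[0.02, 0.997, -0.07, 0.499], [-1.0, 0.022, 0.02, 0.006], [0.022, 0.069, 0.997, 1.134], [0.0, 0.0, 0.0, 1.0]]
side 440.21306105926465 255.97383129900004 192.84754949312378 -0.05450141274588233 [[-0.841, 0.332, -0.426, -0.097], [-0.541, -0.521, 0.661, 1.037], [-0.003, 0.786, 0.618, 1.025], [0.0, 0.0, 0.0, 1.0]]
{'clock': 0.1, 'qpos': [1.37, 0.69, -0.195, 1.566, 0.157, 0.902, -0.215], 'qvel': [0.001, -0.002, -0.0, -0.004, 0.001, -0.001, 0.001], 'joint_efforts': [-0.004, -54.06, -1.271, -15.899, 0.01, 0.004, 0.0], 'position': [0.145, -0.607, 0.231], 'eef_rot': [[0.973, 0.233, -0.001], [0.233, -0.973, 0.002], [-0.0, -0.002, -1.0]], 'ft_force': [-0.054, -0.11, 1.063], 'ft_torque': [0.013, -0.005, -0.006], 'grasp_force': 0.0, 'gripper_width': 0.085}
```

View pics/top0.png

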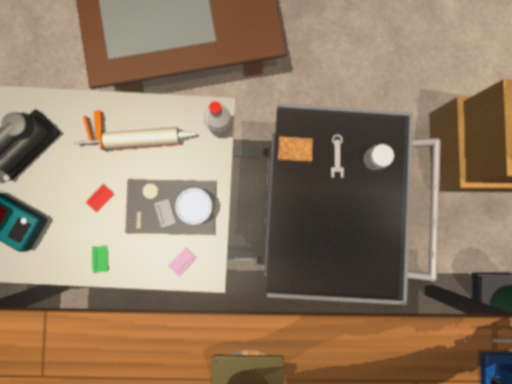

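View pics/side0.png

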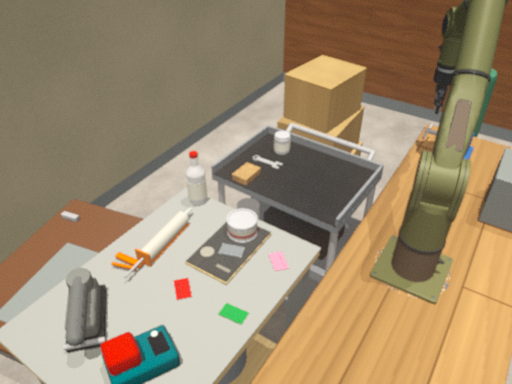

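Top view: the board is the dark rectangle at columns 127–216, rows 179–235, with its nose to the right. The tin is at (194,206) and the grey spreader at (165,213). The spreader look-alikes are red (100,197), green (100,259) and pink (182,262). A disc (150,190) and a bar (138,219) also lie on the mat. The bench edge is at about column 230 and the trolley spans columns 268–410. The side view agrees.

```bash
cat > m.py <<'E'
from h import *
def board(c,z=0.015,roi=(110,165,228,250)):
    g=cv2.cvtColor(c['color'],cv2.COLOR_BGR2GRAY)
    x0,y0,x1,y1=roi
    m=np.zeros_like(g); m[y0:y1,x0:x1]=(g[y0:y1,x0:x1]<140)*255
    cs=cv2.findContours(m,cv2.RETR_EXTERNAL,cv2.CHAIN_APPROX_NONE)[0]
    k=max(cs,key=cv2.contourArea)
    k=cv2.convexHull(k)
    P=plane(c,k.reshape(-1,2),z)[:,:2]
    (cx,cy),(w,h),a=cv2.minAreaRect((P*1000).astype(np.float32))
    return (cx,cy),(w,h),a,cv2.boxPoints(((cx,cy),(w,h),a))/1000
E
python3 - <<'E'
from m import *
c=cap('top'); 
o=board(c); print(o)
g=cv2.cvtColor(c['color'],cv2.COLOR_BGR2GRAY)
for row in (110,150,250,280): print(row,g[row,222:280].tolist())
for row in (200,230,270): print(row,g[row,395:416].tolist())
# tin
im=cv2.resize(c['color'][95:310,90:430],None,fx=2.3,fy=2.3,interpolation=cv2.INTER_CUBIC)
cv2.imwrite('pics/crop.png',im)
E
```

```text
((525.3093872070312, 227.5211944580078), (148.56918334960938, 264.4136657714844), 0.4743036925792694, array([[0.44993293, 0.35910857],
       [0.45212176, 0.09470396],
       [0.60068583, 0.09593381],
       [0.59849703, 0.36033845]], dtype=float32))
110 [135, 150, 153, 154, 157, 163, 174, 191, 198, 200, 200, 194, 182, 168, 164, 160, 160, 159, 159, 160, 162, 163, 163, 165, 164, 159, 160, 162, 165, 164, 163, 164, 161, 162, 164, 169, 166, 166, 167, 163, 162, 161, 161, 163, 164, 165, 165, 164, 162, 163, 162, 163, 164, 154, 126, 91, 68, 63]
150 [214, 214, 214, 215, 216, 215, 214, 213, 212, 198, 162, 126, 113, 106, 106, 105, 106, 107, 105, 100, 95, 89, 85, 83, 84, 85, 83, 83, 84, 81, 82, 82, 80, 81, 81, 83, 81, 81, 80, 79, 76, 63, 54, 51, 50, 49, 59, 68, 78, 90, 97, 88, 73, 61, 61, 75, 108, 138]
250 [224, 223, 224, 222, 206, 161, 119, 103, 101, 101, 100, 99, 98, 97, 96, 95, 95, 94, 93, 93, 94, 93, 94, 89, 88, 89, 88, 87, 85, 87, 87, 86, 85, 85, 82, 82, 78, 83, 80, 81, 77, 80, 82, 93, 105, 92, 76, 66, 61, 61, 60, 58, 59, 62, 55, 62, 56, 56]
280 [222, 219, 207, 171, 128, 104, 98, 97, 97, 97, 96, 98, 97, 94, 95, 95, 96, 93, 94, 91, 91, 94, 92, 92, 91, 90, 90, 89, 88, 87, 87, 88, 87, 86, 85, 85, 84, 82, 81, 82, 81, 81, 78, 81, 77, 71, 68, 67, 69, 65, 66, 63, 66, 66, 64, 61, 63, 62]
200 [70, 68, 67, 68, 73, 70, 73, 75, 77, 78, 83, 101, 126, 136, 139, 141, 139, 139, 141, 143, 141]
230 [62, 61, 62, 60, 62, 66, 69, 74, 73, 80, 105, 131, 142, 144, 144, 146, 146, 149, 147, 146, 146]
270 [46, 47, 48, 47, 51, 58, 63, 64, 83, 111, 140, 148, 139, 123, 119, 120, 123, 125, 124, 124, 125]
```

View pics/crop.png

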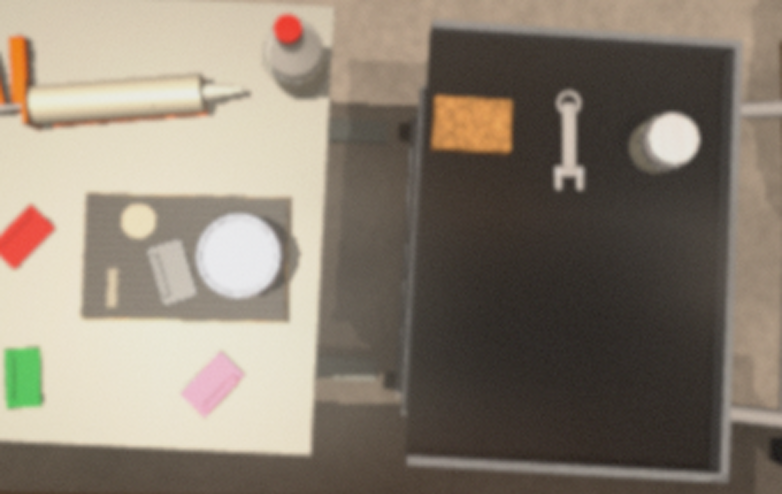

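```bash
python3 - <<'E'
from m import *
c=cap('top')
f=lambda L:[(90+x/2.3-.3,95+y/2.3-.3) for x,y in L]
def rep(n,L,z):
    P=plane(c,f(L),z); print(n,(P[:,:2]*1000).round(1).tolist())
rep('board tailtop,nosetop,nosebot,tailbot',[(88,194),(291,198),(289,321),(82,318)],.015)
rep('bench',[(333,10),(312,454)],0)
rep('trol near',[(430,30),(409,460)],-.0025)
rep('rimtop side corners inner',[(733,46),(719,470)],.0325)
for row in(200,230,260):
  P=plane(c,[(405.8 if row==200 else 405.2,row)],.0325);print(P[0].round(4))
rep('nearrim outer corners (low x)',[(408,465),(722,480)],.0325)
rep('farrim (high x)',[(430,23),(740,43)],.0325)
rep('objs sand low/wrench/jar',[(432,152),(512,153),(568,190),(660,165)],0)
rep('tin',[(238,256)],.075)
rep('spreader',[(172,272)],.02)
rep('disc,bar,gun,bottle',[(138,221),(112,287),(200,118),(297,60)],.015)
# gradient edges over rows
g=cv2.GaussianBlur(cv2.cvtColor(c['color'],cv2.COLOR_BGR2GRAY),(3,3),0).astype(float)
def line(rows,a,b,sgn,z):
    pts=[]
    for v in rows:
        d=sgn*np.gradient(g[v])[a:b]; i=d.argmax(); i=min(max(i,1),len(d)-2)
        den=d[i-1]-2*d[i]+d[i+1]; pts.append((a+i+(.5*(d[i-1]-d[i+1])/den if den else 0),v))
    P=plane(c,pts,z)[:,:2]; k=np.polyfit(P[:,0],P[:,1],1); res=P[:,1]-np.polyval(k,P[:,0])
    ok=abs(res)<.004; k=np.polyfit(P[ok,0],P[ok,1],1); print('y at x=.525:',np.polyval(k,.525).round(4),'slope',k[0].round(4),ok.sum(),len(ok),(res[ok].std()*1000).round(2))
line(range(140,285,3),222,240,-1,0.)
line(range(180,290,3),398,412,1,.0325)
line(range(185,232,2),210,222,1,.015)
line(range(185,232,2),120,134,-1,.015)
# fingers rim near edge profile
for v in(180,220,260): print(g[v,258:282].round().tolist())
E
```

```text
board tailtop,nosetop,nosebot,tailbot [[601.0, 360.4], [601.6, 102.7], [445.6, 101.0], [444.2, 361.2]]
bench [[852.2, 55.8], [277.6, 68.6]]
trol near [[829.6, -72.4], [271.6, -54.9]]
rimtop side corners inner [[809.2, -461.1], [271.9, -439.5]]
[ 0.5561 -0.4513  0.0325]
[ 0.469  -0.449   0.0325]
[ 0.3829 -0.4485  0.0325]
nearrim outer corners (low x) [[272.5, -51.8], [259.7, -443.3]]
farrim (high x) [[828.5, -69.8], [813.3, -470.3]]
objs sand low/wrench/jar [[667.2, -77.5], [668.3, -182.0], [621.5, -255.7], [657.1, -376.7]]
tin [[524.8, 159.1]]
spreader [[504.3, 249.3]]
disc,bar,gun,bottle [[568.0, 295.8], [483.9, 325.2], [702.0, 221.9], [780.5, 99.9]]
y at x=.525: 0.0636 slope -0.0281 49 49 0.26
y at x=.525: -0.4511 slope -0.0434 37 37 0.24
y at x=.525: 0.1007 slope -0.0047 17 24 1.92
y at x=.525: 0.3628 slope 0.0023 24 24 0.17
[92.0, 90.0, 89.0, 89.0, 89.0, 88.0, 88.0, 89.0, 95.0, 99.0, 96.0, 95.0, 97.0, 91.0, 80.0, 71.0, 67.0, 65.0, 64.0, 64.0, 63.0, 62.0, 62.0, 61.0]
[88.0, 87.0, 86.0, 85.0, 84.0, 85.0, 88.0, 90.0, 91.0, 93.0, 93.0, 86.0, 76.0, 69.0, 65.0, 64.0, 63.0, 62.0, 61.0, 60.0, 60.0, 59.0, 57.0, 56.0]
[74.0, 68.0, 69.0, 71.0, 76.0, 82.0, 89.0, 95.0, 93.0, 83.0, 73.0, 68.0, 66.0, 66.0, 64.0, 63.0, 62.0, 61.0, 60.0, 59.0, 59.0, 60.0, 60.0, 59.0]
```

Choice: the dark mat board with the white tin and grey spreader, at crop (82–291, 194–321). That puts the board centre at (0.523, 0.231) with yaw ≈ 0. The bench edge is at y = 0.064, the trolley edge at −0.062 and the stop at −0.451, with the trolley yawed −0.043. I'll press on the tail with open fingers (two contacts), then push the tail face once the nose has landed.

```bash
python3 -m creep '[{"fingers":-1,"offset":[4.8,-2.5,0],"angular":[0,0,-0.12]},{"fingers":-1,"offset":[9.6,-5,0],"angular":[0,0,-0.24]},{"fingers":-1,"offset":[14.4,-7.5,0],"angular":[0,0,-0.36]},{"fingers":-1,"offset":[19.2,-10,0],"angular":[0,0,-0.48]},{"fingers":-1,"offset":[24,-12.5,0],"angular":[0,0,-0.6]}]'; cat > w.py <<'E'
# convert world delta (cm) to target TCP x,y,z(m), a(rad) into tool axes
import sys,numpy as np
from station import r
s=r.get_state();R=np.array(s['eef_rot']);p=np.array(s['position'])
t=[float(v) for v in sys.argv[1:5]]
a=np.arctan2(R[1,0],R[0,0])
print('t',round(s['clock'],2),'pos',p.round(4),'a',a.round(4),'z',R[:,2].round(4),'F',np.round(s['ft_force'],1),'w',s['gripper_width'])
if t: print('off cm',((np.array(t[:3])-p)@R*100).round(2),'wz',round(-(t[3]-a),3))
E
python3 w.py .523 .343 .15 1.57
```

```text
clock: 0.82
position: [0.3509, -0.4293, 0.2313]
eef_rot: [[0.669, 0.744, 0.0], [0.744, -0.669, -0.0], [-0.0, 0.0, -1.0]]
ft_force: [0.3, -0.8, -1.1]
gripper_width: 0.0858
grasp_force: 0.0
t 0.82 pos [ 0.3509 -0.4293  0.2313] a 0.8386 z [ 0.e+00 -2.e-04 -1.e+00] F [ 0.3 -0.8 -1.1] w 0.08577569327012777
off cm [ 68.94 -38.83   8.12] wz -0.731
```

```bash
python3 -m creep '[{"fingers":-1,"offset":[5.9,-1.5,0],"angular":[0,0,-0.1]},{"fingers":-1,"offset":[11.8,-3,0],"angular":[0,0,-0.2]},{"fingers":-1,"offset":[17.7,-4.5,0],"angular":[0,0,-0.3]},{"fingers":-1,"offset":[23.6,-6,0],"angular":[0,0,-0.4]},{"fingers":-1,"offset":[29.5,-7.5,0],"angular":[0,0,-0.5]}]'; python3 w.py .523 .343 .15 1.571
```

```text
clock: 1.45
position: [0.4929, -0.1599, 0.2314]
eef_rot: [[0.231, 0.973, 0.0], [0.973, -0.231, -0.0], [-0.0, 0.0, -1.0]]
ft_force: [0.6, 0.2, 0.2]
gripper_width: 0.0854
grasp_force: 0.0
t 1.45 pos [ 0.4929 -0.1599  0.2314] a 1.3377 z [ 3.e-04 -4.e-04 -1.e+00] F [0.6 0.2 0.2] w 0.08538961826256052
off cm [49.63 -8.69  8.12] wz -0.233
```

```bash
python3 -m creep '[{"fingers":-1,"offset":[5.6,-1,0],"angular":[0,0,-0.05]},{"fingers":-1,"offset":[11.2,-2,0],"angular":[0,0,-0.1]},{"fingers":-1,"offset":[16.8,-3,0],"angular":[0,0,-0.15]},{"fingers":-1,"offset":[22.4,-4,0],"angular":[0,0,-0.2]},{"fingers":-1,"offset":[28,-5,0],"angular":[0,0,-0.233]}]'; python3 w.py .523 .343 .08 1.571
```

```text
clock: 2.08
position: [0.5091, 0.1241, 0.2312]
eef_rot: [[0.002, 1.0, 0.0], [1.0, -0.002, -0.0], [-0.0, 0.0, -1.0]]
ft_force: [1.0, -0.4, 0.0]
gripper_width: 0.0855
grasp_force: 0.0
t 2.08 pos [0.5091 0.1241 0.2312] a 1.5687 z [ 2.e-04 -4.e-04 -1.e+00] F [ 1.  -0.4  0. ] w 0.08551826719652145
off cm [21.9   1.35 15.12] wz -0.002
```

```bash
python3 -m creep '[{"fingers":-1,"offset":[5.5,0.4,0],"angular":[0,0,0]},{"fingers":-1,"offset":[11,0.7,1],"angular":[0,0,0]},{"fingers":-1,"offset":[16.5,1,3.5],"angular":[0,0,0]},{"fingers":-1,"offset":[21,1.35,7.5],"angular":[0,0,0]},{"fingers":-1,"offset":[21.9,1.35,13],"angular":[0,0,0]}]';  python3 -m creep '[{"fingers":-1,"offset":[0,0,2.5],"angular":[0,0,0]},{"fingers":-1,"offset":[0,0,5],"angular":[0,0,0]},{"fingers":-1,"offset":[0,0,5],"angular":[0,0,0]}]';python3 w.py .523 .343 .002 1.571
python3 - <<'E'
from h import *
c=cap('side'); cv2.imwrite('pics/s1.png',cv2.resize(c['color'][190:330,150:340],None,fx=4,fy=4,interpolation=cv2.INTER_CUBIC))
E
```

```text
clock: 2.7
position: [0.5231, 0.3475, 0.1012]
eef_rot: [[-0.001, 1.0, 0.003], [1.0, 0.001, 0.006], [0.006, 0.003, -1.0]]
ft_force: [-0.3, -0.8, -0.5]
gripper_width: 0.0853
grasp_force: 0.0
clock: 3.08
position: [0.5219, 0.3402, 0.0493]
eef_rot: [[0.003, 1.0, -0.003], [1.0, -0.003, -0.003], [-0.003, -0.003, -1.0]]
ft_force: [0.1, -0.3, 0.6]
gripper_width: 0.0855
grasp_force: 0.0
t 3.08 pos [0.5219 0.3402 0.0493] a 1.5681 z [-0.0033 -0.0031 -1.    ] F [ 0.1 -0.3  0.6] w 0.08548648086462034
off cm [0.29 0.12 4.73] wz -0.003
```

View pics/s1.png

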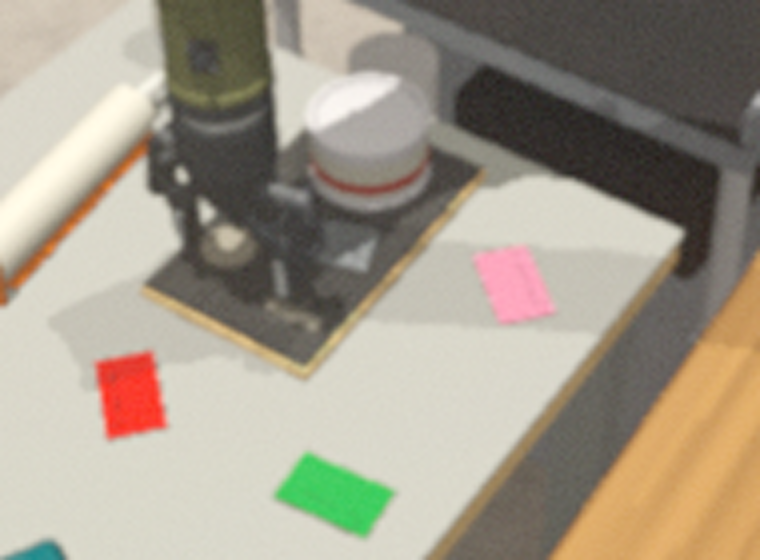

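The open fingers hover over the bare tail, clear of the tin, spreader and caulk gun. Descending to contact.

```bash
python3 -m creep '[{"fingers":-1,"offset":[0,0,1.5],"angular":[0,0,0]},{"fingers":-1,"offset":[0,0,2.7],"angular":[0,0,0]},{"fingers":-1,"offset":[0,0,3.5],"angular":[0,0,0]},{"fingers":-1,"offset":[0,0,3.9],"angular":[0,0,0]},{"fingers":-1,"offset":[0,0,4.1],"angular":[0,0,0]}]';  python3 -m creep '[{"fingers":-1,"offset":[0,0,0.2],"angular":[0,0,0]},{"fingers":-1,"offset":[0,0,0.3],"angular":[0,0,0]},{"fingers":-1,"offset":[0,0,0.3],"angular":[0,0,0]}]'
```

```text
clock: 3.75
position: [0.5232, 0.3415, 0.0101]
eef_rot: [[0.003, 1.0, -0.0], [1.0, -0.003, -0.0], [-0.0, -0.0, -1.0]]
ft_force: [1.4, 0.5, -0.2]
gripper_width: 0.0856
grasp_force: 0.0
clock: 4.12
position: [0.5233, 0.3415, 0.0074]
eef_rot: [[0.003, 1.0, 0.0], [1.0, -0.003, 0.0], [0.0, 0.0, -1.0]]
ft_force: [-0.4, -0.6, 0.4]
gripper_width: 0.0855
grasp_force: 0.0
```

```bash
python3 -m creep '[{"fingers":-1,"offset":[0,0,0.15],"angular":[0,0,0]},{"fingers":-1,"offset":[0,0,0.3],"angular":[0,0,0]},{"fingers":-1,"offset":[0,0,0.3],"angular":[0,0,0]}]'; python3 -m creep '[{"fingers":-1,"offset":[0,0,0.1],"angular":[0,0,0]},{"fingers":-1,"offset":[0,0,0.1],"angular":[0,0,0]}]'
```

```text
clock: 4.5
position: [0.5231, 0.3413, 0.0041]
eef_rot: [[0.003, 1.0, -0.0], [1.0, -0.003, -0.0], [-0.0, -0.0, -1.0]]
ft_force: [-0.4, -0.1, 0.5]
gripper_width: 0.0854
grasp_force: 0.0
clock: 4.75
position: [0.5232, 0.3414, 0.0032]
eef_rot: [[0.003, 1.0, -0.0], [1.0, -0.003, -0.0], [-0.0, -0.0, -1.0]]
ft_force: [-0.2, 0.5, 0.3]
gripper_width: 0.0854
grasp_force: 0.0
```

```bash
for i in 1 2; do python3 -m creep '[{"fingers":-1,"offset":[0,0,0.1],"angular":[0,0,0]},{"fingers":-1,"offset":[0,0,0.1],"angular":[0,0,0]}]' | grep -E 'pos|force'; done
```

```text
position: [0.5233, 0.3415, 0.0027]
ft_force: [0.0, -1.0, 3.7]
grasp_force: 2.3
position: [0.5233, 0.3415, 0.0027]
ft_force: [-2.5, -1.8, 11.8]
grasp_force: 6.1
```

```bash
python3 -m creep '[{"fingers":-1,"offset":[-0.3,0,0],"angular":[0,0,0]},{"fingers":-1,"offset":[-0.8,0,0],"angular":[0,0,0.0]},{"fingers":-1,"offset":[-1.4,0,0],"angular":[0,0,0.0]},{"fingers":-1,"offset":[-2,0,0],"angular":[0,0,0.0]},{"fingers":-1,"offset":[-2,0,0],"angular":[0,0,0.0]}]' | grep -E 'clock|pos|ft_force';python3 - <<'E'
from h import *
c=cap('top'); cv2.imwrite('pics/t2.png',cv2.resize(c['color'][150:260,100:300],None,fx=3.9,fy=3.9,interpolation=cv2.INTER_CUBIC))
g=cv2.GaussianBlur(cv2.cvtColor(c['color'],cv2.COLOR_BGR2GRAY),(3,3),0)
for v in (186,228): print(g[v,208:236].tolist(),g[v,124:150].tolist())
E
```

```text
clock: 5.88
position: [0.5238, 0.3233, 0.0027]
ft_force: [-0.8, 0.1, 9.1]
[161, 152, 147, 144, 143, 146, 148, 149, 149, 149, 148, 147, 155, 181, 212, 229, 234, 234, 234, 234, 231, 220, 194, 161, 138, 130, 128, 128] [220, 215, 207, 195, 186, 181, 172, 152, 124, 101, 94, 92, 86, 79, 79, 87, 95, 96, 90, 84, 81, 80, 81, 83, 89, 97]
[103, 104, 105, 104, 103, 103, 104, 105, 104, 104, 108, 117, 129, 139, 144, 147, 148, 147, 146, 141, 133, 125, 121, 119, 119, 119, 118, 115] [56, 56, 57, 57, 58, 58, 59, 59, 59, 60, 60, 60, 66, 79, 89, 89, 83, 79, 82, 88, 92, 91, 84, 77, 74, 73]
```

View pics/t2.png

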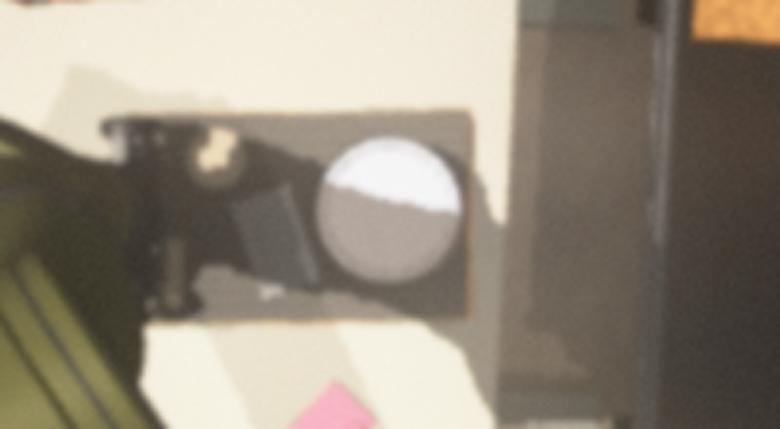

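Slid with the tin and spreader riding along; the nose is now at column ~221 (crop 471). I'm measuring whether the fingers slip.

```bash
cat > nose.py <<'E'
from h import *
def nose(c,rows,a,b,z=.015,sgn=1):
    g=cv2.GaussianBlur(cv2.cvtColor(c['color'],cv2.COLOR_BGR2GRAY),(3,3),0).astype(float)
    pts=[]
    for v in rows:
        d=sgn*np.gradient(g[v])[a:b]; pts.append((a+d.argmax(),v))
    P=plane(c,pts,z); k=np.polyfit(P[:,0],P[:,1],1)
    ok=abs(P[:,1]-np.polyval(k,P[:,0]))<.005
    k=np.polyfit(P[ok,0],P[ok,1],1); return np.polyval(k,.52).round(4),k[0].round(3),np.median(P[:,1]).round(4)
E
python3 - <<'E'
from nose import *
c0=cap('top'); c=dict(c0); c0['color']=cv2.imread('pics/top0.png')
print(nose(c0,range(184,194),212,223),nose(c,range(184,194),214,226))
E
python3 -m creep '[{"fingers":-1,"offset":[-0.3,0,0.05],"angular":[0,0,0]},{"fingers":-1,"offset":[-0.9,0,0.05],"angular":[0,0,0.0]},{"fingers":-1,"offset":[-1.6,0,0.05],"angular":[0,0,0.0]},{"fingers":-1,"offset":[-2.3,0,0.05],"angular":[0,0,0.0]},{"fingers":-1,"offset":[-3,0,0.05],"angular":[0,0,0.0]}]' | grep -E 'clock|pos|ft_force'
python3 - <<'E'
from nose import *
c=cap('top')
g=cv2.GaussianBlur(cv2.cvtColor(c['color'],cv2.COLOR_BGR2GRAY),(3,3),0)
for v in (186,190,228): print(g[v,216:246].tolist())
E
```

```text
(np.float64(0.1011), np.float64(0.028), np.float64(0.1027)) (np.float64(0.0865), np.float64(0.027), np.float64(0.0881))
clock: 6.6
position: [0.524, 0.2955, 0.0028]
ft_force: [0.1, 4.9, 11.3]
[234, 228, 217, 199, 175, 150, 131, 123, 124, 133, 147, 164, 181, 192, 182, 156, 136, 128, 126, 126, 125, 122, 117, 113, 111, 110, 109, 109, 109, 109]
[243, 243, 242, 241, 237, 230, 214, 184, 148, 122, 116, 123, 133, 140, 140, 134, 129, 126, 125, 125, 125, 122, 116, 111, 109, 108, 108, 108, 107, 106]
[131, 131, 129, 128, 128, 129, 130, 134, 137, 139, 139, 136, 131, 126, 124, 124, 123, 122, 120, 116, 112, 108, 106, 105, 104, 104, 105, 105, 104, 103]
```

```bash
for i in 1 2; do python3 -m creep '[{"fingers":-1,"offset":[-0.7,-0.03,0],"angular":[0,0,0.003]},{"fingers":-1,"offset":[-1.5,-0.06,0],"angular":[0,0,0.006]},{"fingers":-1,"offset":[-2.3,-0.09,0],"angular":[0,0,0.009]},{"fingers":-1,"offset":[-3.1,-0.12,0],"angular":[0,0,0.012]},{"fingers":-1,"offset":[-3.9,-0.15,0],"angular":[0,0,0.012]}]' | grep -E 'clock|pos|ft_force';done
python3 - <<'E'
from nose import *
c=cap('top');cv2.imwrite('pics/t3.png',cv2.resize(c['color'][150:260,120:320],None,fx=3.9,fy=3.9,interpolation=cv2.INTER_CUBIC))
E
```

```text
clock: 7.28
position: [0.5224, 0.2565, 0.0027]
ft_force: [-0.4, 3.2, 13.3]
clock: 7.9
position: [0.5204, 0.2175, 0.0027]
ft_force: [-1.2, 3.5, 14.6]
```

View pics/t3.png

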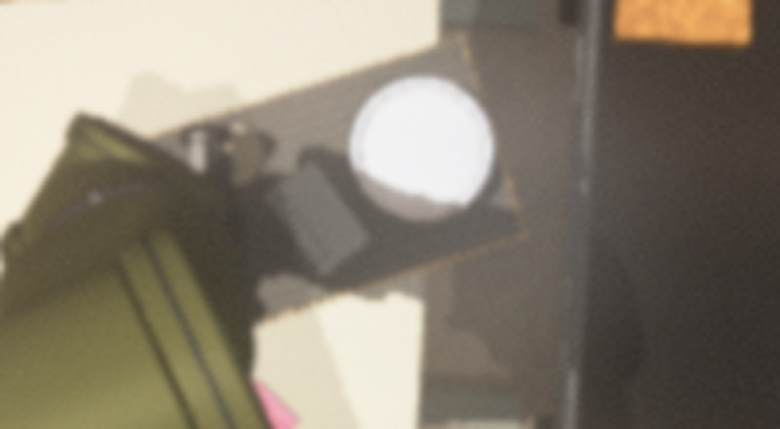

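The board has yawed: its nose corners are at crop (460,38) and (520,232), about +17°, so one finger is carrying the load. Checking the wrist moment and correcting before going on.

```bash
python3 - <<'E'
from nose import *
s=r.get_state(); print(np.round(s['ft_torque'],3),np.round(s['ft_force'],2),np.round(s['eef_rot'],4).tolist(),s['position'],s['grasp_force'])
c=cap('top')
f=lambda L:[(120+x/3.9-.3,150+y/3.9-.3) for x,y in L]
P=plane(c,f([(460,38),(520,232),(260,322),(160,135),(422,147),(320,232)]),.017)[:,:2]; print(P.round(3).tolist())
print(proj(c,[[.52+s*.05,.2175,.016] for s in(-1,1)]))
E
```

```text
[ 0.725  1.065 -0.097] [-1.13  2.46 16.41] [[0.0269, 0.9996, 0.0032], [0.9996, -0.0269, 0.0046], [0.0047, 0.003, -1.0]] [0.52036284 0.21554755 0.00268511] 8.011733333696611
[[0.666, 0.041], [0.521, -0.007], [0.45, 0.185], [0.588, 0.264], [0.583, 0.068], [0.518, 0.142]]
[[175.34765658 225.0398345 ]
 [176.53610551 190.67266741]]
```

```bash
cat > f.py <<'E'
from station import r
import numpy as np
s=r.get_state();F=np.array(s['ft_force']);M=np.array(s['ft_torque'])
print('t',round(s['clock'],2),'p',np.round(s['position'],4),'F',F.round(1),'M',M.round(2),'rx~',round(-(M[1]+.2*F[0])/F[2],3))
E
for i in 1 2; do python3 -m creep '[{"fingers":-1,"offset":[0,0,0],"angular":[0.008,0,0]},{"fingers":-1,"offset":[0,0,0],"angular":[0.008,0,0]}]' >/dev/null; python3 f.py; done
```

```text
t 8.25 p [0.5205 0.2155 0.0028] F [-3.6  0.2 15.4] M [ 0.08 -0.08 -0.02] rx~ 0.053
t 8.5 p [0.5207 0.2155 0.0031] F [-3.5 -0.1 18.3] M [ 0.05 -0.08 -0.  ] rx~ 0.043
```

```bash
python3 -m creep '[{"fingers":-1,"offset":[0,0,0],"angular":[-0.005,0,0]},{"fingers":-1,"offset":[0,0,0],"angular":[-0.005,0,0]}]' >/dev/null; python3 f.py;  python3 -m creep '[{"fingers":-1,"offset":[0,0,0],"angular":[-0.004,0,0]},{"fingers":-1,"offset":[0,0,0],"angular":[-0.004,0,0]}]' >/dev/null; python3 f.py; python3 -c "
from station import r;print(r.get_state()['eef_rot'])"
```

```text
t 8.75 p [0.5208 0.2155 0.0029] F [-2.9  1.  16.5] M [ 0.07 -0.18 -0.  ] rx~ 0.046
t 9.0 p [0.5209 0.2154 0.0027] F [-2.5  0.1 15.3] M [ 0.08 -0.2   0.05] rx~ 0.045
[[ 0.02592395  0.99965968 -0.00291239]
 [ 0.99965836 -0.02591398  0.00340962]
 [ 0.00333299 -0.00299978 -0.99998995]]
```

```bash
python3 -m creep '[{"fingers":-1,"offset":[0,0,0],"angular":[0,0,0.02]},{"fingers":-1,"offset":[0,0,0],"angular":[0,0,0.05]},{"fingers":-1,"offset":[0,0,0],"angular":[0,0,0.08]},{"fingers":-1,"offset":[0,0,0],"angular":[0,0,0.11]},{"fingers":-1,"offset":[0,0,0],"angular":[0,0,0.12]}]' >/dev/null; python3 f.py
cat > pose.py <<'E'
from h import *
def tin(c,z=.077):
    g=cv2.cvtColor(c['color'],cv2.COLOR_BGR2GRAY); g=cv2.resize(g[140:270,100:420],None,fx=4,fy=4,interpolation=cv2.INTER_CUBIC)
    C=cv2.HoughCircles(g,cv2.HOUGH_GRADIENT,1,200,param1=60,param2=20,minRadius=64,maxRadius=84)
    x,y,q=C[0,0]; px=(100+x/4-.375,140+y/4-.375); return px,plane(c,[px],z)[0,:2]
def edge(c,p0,z=.015):
    # nose edge: tan strip (b<r clearly) in a window to the right of the tin
    im=c['color'].astype(float); t=im[:,:,2]-im[:,:,0]; x,y=map(int,p0)
    return t[y-32:y+32,x+5:x+45]
E
python3 - <<'E'
from pose import *
c0=cap('top'); c=dict(c0); c0['color']=cv2.imread('pics/top0.png'); print(tin(c0),tin(c))
cv2.imwrite('pics/t4.png',cv2.resize(c['color'][150:260,120:320],None,fx=3.9,fy=3.9,interpolation=cv2.INTER_CUBIC))
E
```

```text
t 9.62 p [0.522  0.2176 0.0027] F [-0.5  4.4 10.4] M [ 0.66 -0.55  0.19] rx~ 0.062
((np.float32(193.25), np.float32(205.75)), array([0.52549317, 0.15864527])) ((np.float32(228.75), np.float32(187.0)), array([0.57942699, 0.0622572 ]))
```

View pics/t4.png

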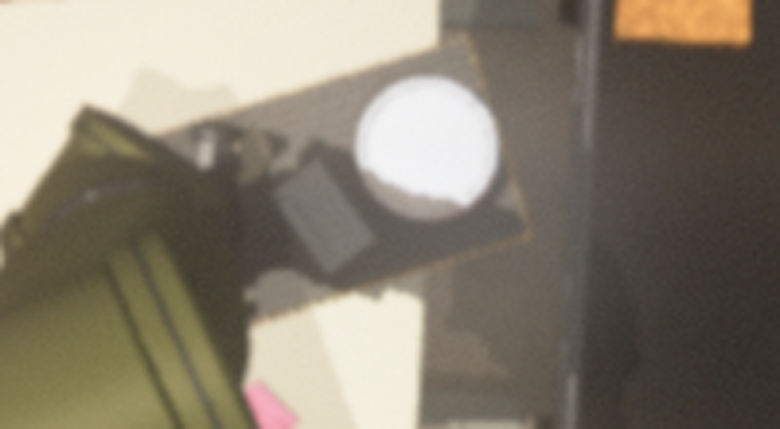

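The board didn't turn; it just follows the finger carrying the load. The balance point is well behind the bench edge (~25 mm), so it's safe to lift off, realign the tool with the board, and re-press with the load shared.

```bash
python3 -m creep '[{"fingers":-1,"offset":[0,0,-0.6],"angular":[0,0,0]},{"fingers":-1,"offset":[0,0,-1.2],"angular":[0,0,0]},{"fingers":-1,"offset":[0,0,-1.2],"angular":[0,0,0]}]' >/dev/null; python3 f.py
cat > nz.py <<'E'
from h import *
# nose corners from crop pixels (scale 3.9, origin 120,150)
import sys
def corners(c,L,z=.017,o=(120,150),s=3.9):
    P=plane(c,[(o[0]+x/s-.3,o[1]+y/s-.3) for x,y in L],z)[:,:2]
    n=P.mean(0); d=P[0]-P[1]; d/=np.linalg.norm(d); yv=np.array([-d[1],d[0]]); return n,np.arctan2(d[1],d[0]),n+.26*yv,n+.24*yv,n+.077*yv
E
python3 - <<'E'
from nz import *
c=cap('top'); print([np.round(v,3) for v in corners(c,[(466,38),(527,235)])])
E
python3 w.py .519 .243 .015 1.87
```

```text
t 10.05 p [0.5195 0.2131 0.013 ] F [ 0.  -0.2 -0.4] M [-0.07  0.03  0.  ] rx~ 0.076
[array([0.592, 0.012]), np.float64(0.321), array([0.51 , 0.259]), array([0.516, 0.24 ]), array([0.568, 0.085])]
t 10.1 pos [0.5194 0.2131 0.0128] a 1.4234 z [-7.2e-03 -2.0e-04 -1.0e+00] F [0.6 0.2 0.3] w 0.08495363078851995
off cm [ 2.96 -0.48 -0.22] wz -0.447
```

```bash
python3 -m creep '[{"fingers":-1,"offset":[0.8,-0.1,0],"angular":[0,0,-0.11]},{"fingers":-1,"offset":[1.6,-0.2,0],"angular":[0,0,-0.22]},{"fingers":-1,"offset":[2.4,-0.4,0],"angular":[0,0,-0.33]},{"fingers":-1,"offset":[2.8,-0.7,0],"angular":[0,0,-0.447]},{"fingers":-1,"offset":[2.8,-0.7,0],"angular":[0,0,-0.447]}]' >/dev/null;python3 w.py .516 .242 .005 1.89
cat >> w.py <<'E'
d=R.T@np.array([0,0,-1.]); print('level: ang x,y',(np.cross([0,0,1],d)).round(4))
E
python3 w.py .516 .242 .005 1.89|tail -1
```

```text
t 10.72 pos [0.5161 0.2423 0.0124] a 1.87 z [-8.e-03  3.e-04 -1.e+00] F [-0.6 -0.3 -0.8] w 0.08528209842778353
off cm [-0.03 -0.02  0.74] wz -0.02
level: ang x,y [-0.0075 -0.0027  0.    ]
```

```bash
python3 -m creep '[{"fingers":-1,"offset":[0,0,0.4],"angular":[-0.003,-0.0027,-0.02]},{"fingers":-1,"offset":[0,0,0.8],"angular":[-0.005,-0.0027,-0.02]},{"fingers":-1,"offset":[0,0,1.0],"angular":[-0.005,-0.0027,-0.02]},{"fingers":-1,"offset":[0,0,1.1],"angular":[-0.005,-0.0027,-0.02]},{"fingers":-1,"offset":[0,0,1.1],"angular":[-0.005,-0.0027,-0.02]}]' >/dev/null; cat > f.py <<'E'
from station import r
import numpy as np
L=[]
for i in range(3):
    s=r.get_state();L.append((*s['ft_force'],*s['ft_torque'])); r.capture('top')
L=np.array(L);m=L.mean(0);F,M=m[:3],m[3:]
R=np.array(s['eef_rot']);
Ft=R.T@F;Mt=R.T@M
print('t',round(s['clock'],2),'p',np.round(s['position'],4),'a',round(np.arctan2(R[1,0],R[0,0]),3),'Ft',Ft.round(1),'Mt',Mt.round(2),'ry_tool(h=.17)',((-.17*Ft[1]*-1+Mt[0])/Ft[2]).round(3),'raw',(Mt[0]/Ft[2]).round(3))
E
python3 f.py
```

```text
t 11.45 p [0.5169 0.2419 0.0027] a 1.89 Ft [-0.5 -1.9 -8.3] Mt [ 0.02 -0.22  0.04] ry_tool(h=.17) 0.038 raw -0.002
```

```bash
sed -i 's/^print.*/print("t",round(s["clock"],2),"p",np.round(s["position"],4),"a",round(np.arctan2(R[1,0],R[0,0]),3),"Ft",Ft.round(1),"Mt",Mt.round(2),"ry",((Mt[0]+.16*Ft[1])\/Ft[2]).round(3))/' f.py
python3 -m creep '[{"fingers":-1,"offset":[0,0,0.07],"angular":[-0.002,0,0]},{"fingers":-1,"offset":[0,0,0.07],"angular":[-0.002,0,0]}]'>/dev/null; python3 f.py; for i in 1 2; do python3 -m creep '[{"fingers":-1,"offset":[0,0,0],"angular":[-0.002,0,0]},{"fingers":-1,"offset":[0,0,0],"angular":[-0.002,0,0]}]'>/dev/null; python3 f.py; done
```

```text
t 11.85 p [0.517  0.242  0.0026] a 1.89 Ft [ -1.1  -2.1 -14.6] Mt [ 0.95 -0.18  0.01] ry -0.042
t 12.25 p [0.517  0.242  0.0027] a 1.89 Ft [ -1.4  -1.7 -15.3] Mt [ 1.03 -0.23 -0.03] ry -0.05
t 12.65 p [0.5171 0.242  0.0028] a 1.89 Ft [ -0.9  -0.9 -16.4] Mt [ 1.07 -0.22 -0.05] ry -0.057
```

```bash
for i in 1 2 3 4; do python3 -m creep '[{"fingers":-1,"offset":[0,0,0],"angular":[0.0015,0,0]},{"fingers":-1,"offset":[0,0,0],"angular":[0.0015,0,0]}]'>/dev/null; python3 f.py; done
```

```text
t 13.05 p [0.517  0.242  0.0028] a 1.89 Ft [ -1.1  -1.7 -15.5] Mt [ 1.05 -0.19 -0.05] ry -0.051
t 13.45 p [0.517  0.242  0.0027] a 1.89 Ft [ -1.1  -1.2 -14.7] Mt [ 1.03 -0.22 -0.03] ry -0.057
t 13.85 p [0.517  0.242  0.0027] a 1.89 Ft [ -1.8  -2.2 -14.7] Mt [ 0.83 -0.24 -0.07] ry -0.033
t 14.25 p [0.517  0.242  0.0026] a 1.89 Ft [ -1.   -3.1 -14. ] Mt [ 0.43 -0.26  0.02] ry 0.005
```

```bash
python3 -m creep '[{"fingers":-1,"offset":[0,0,0.06],"angular":[0,0,0]},{"fingers":-1,"offset":[0,0,0.06],"angular":[0,0,0]}]'>/dev/null; python3 f.py; for i in 1; do python3 -m creep '[{"fingers":-1,"offset":[0,0,0],"angular":[0,0,0.01]},{"fingers":-1,"offset":[0,0,0],"angular":[0,0,0.025]},{"fingers":-1,"offset":[0,0,0],"angular":[0,0,0.04]},{"fingers":-1,"offset":[0,0,0],"angular":[0,0,0.055]},{"fingers":-1,"offset":[0,0,0],"angular":[0,0,0.06]}]'>/dev/null; python3 f.py; done
cat pose.py >/dev/null; python3 - <<'E'
from pose import *
print(tin(cap('top')))
E
```

```text
t 14.65 p [0.517  0.242  0.0026] a 1.89 Ft [ -1.8  -3.4 -19.2] Mt [ 0.75 -0.29  0.03] ry -0.011
t 15.43 p [0.5187 0.241  0.0026] a 1.83 Ft [ -4.2   0.5 -18. ] Mt [ 0.69 -0.79 -0.26] ry -0.043
((np.float32(229.0), np.float32(187.5)), array([0.5780536 , 0.06153081]))
```

```bash
python3 -m creep '[{"fingers":-1,"offset":[0,0,0],"angular":[0.0015,0,0]},{"fingers":-1,"offset":[0,0,0],"angular":[0.0015,0,0]}]'>/dev/null; python3 f.py; for i in 1; do python3 -m creep '[{"fingers":-1,"offset":[0,0,0],"angular":[0,0,0.01]},{"fingers":-1,"offset":[0,0,0],"angular":[0,0,0.025]},{"fingers":-1,"offset":[0,0,0],"angular":[0,0,0.04]},{"fingers":-1,"offset":[0,0,0],"angular":[0,0,0.055]},{"fingers":-1,"offset":[0,0,0],"angular":[0,0,0.06]}]'>/dev/null; python3 f.py; done
cat pose.py >/dev/null; python3 - <<'E'
from pose import *
print(tin(cap('top')))
E
```

```text
t 15.88 p [0.5187 0.241  0.0026] a 1.829 Ft [ -3.8  -0.6 -17.9] Mt [ 0.32 -0.71 -0.08] ry -0.013
t 16.65 p [0.5193 0.2411 0.0026] a 1.77 Ft [ -3.5   2.  -16.8] Mt [ 0.31 -0.76 -0.29] ry -0.037
((np.float32(228.25), np.float32(188.75)), array([0.57453855, 0.06351715]))
```

Rotation by torque slips too much. Better plan: push the board's +x long side with both open fingers, which straightens it and shifts it back in x, since its balance point is safely on the bench. Lifting and turning now.

```bash
python3 -m creep '[{"fingers":-1,"offset":[0,0,-2],"angular":[0,0,0]},{"fingers":-1,"offset":[0,0,-6],"angular":[0,0,-0.1]},{"fingers":-1,"offset":[0,0,-11],"angular":[0,0,-0.25]},{"fingers":-1,"offset":[0,0,-13],"angular":[0,0,-0.4]},{"fingers":-1,"offset":[0,0,-13],"angular":[0,0,-0.55]}]' >/dev/null;python3 w.py .68 .07 .13 3.10
python3 - <<'E'
from nose import *
from pose import tin
c=cap('top')
cv2.imwrite('pics/t5.png',cv2.resize(c['color'][90:260,110:310],None,fx=3.5,fy=3.5,interpolation=cv2.INTER_CUBIC)); print(tin(c))
E
```

```text
t 17.38 pos [0.5181 0.2428 0.1325] a 2.3247 z [ 6.e-04  4.e-04 -1.e+00] F [-0.3 -1.1 -0.5] w 0.08553942472608024
off cm [-2.368e+01 -2.000e-02  2.500e-01] wz -0.775
level: ang x,y [ 0.0007  0.0002 -0.    ]
((np.float32(228.5), np.float32(189.0)), array([0.57385975, 0.06280843]))
```

View pics/t5.png

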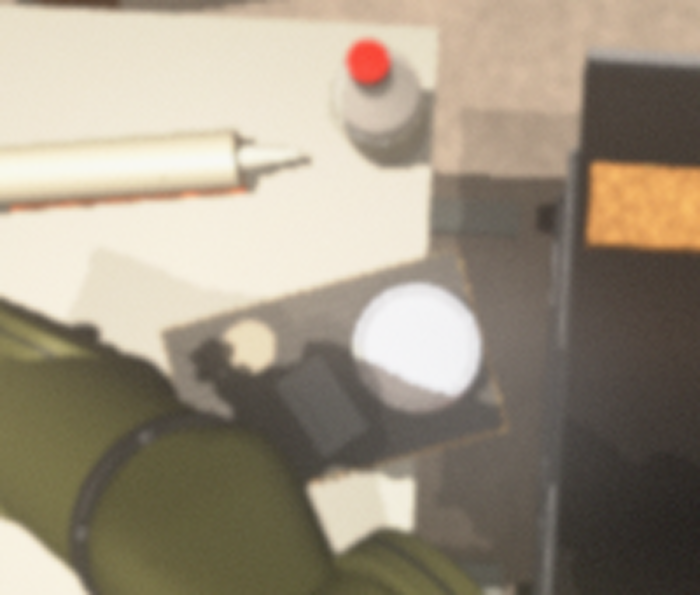

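Nose corners are at (457,250) and (503,430), yaw ≈ +0.26; the tin and spreader still ride in place, and the bottle and gun leave room beside the board.

```bash
python3 -m creep '[{"fingers":-1,"offset":[-4.3,0.4,0],"angular":[0,0,-0.155]},{"fingers":-1,"offset":[-8.6,0.9,0],"angular":[0,0,-0.31]},{"fingers":-1,"offset":[-12.9,1.3,0],"angular":[0,0,-0.465]},{"fingers":-1,"offset":[-17.1,1.7,0],"angular":[0,0,-0.62]},{"fingers":-1,"offset":[-21.4,2.2,0],"angular":[0,0,-0.775]}]' >/dev/null;python3 -m creep '[{"fingers":-1,"offset":[0,0,3],"angular":[0,0,0]},{"fingers":-1,"offset":[0,0,6],"angular":[0,0,0]},{"fingers":-1,"offset":[0,0,8],"angular":[0,0,0]},{"fingers":-1,"offset":[0,0,9],"angular":[0,0,0]},{"fingers":-1,"offset":[0,0,9],"angular":[0,0,0]}]'|grep ft; python3 w.py .68 .102 -.007 3.098
```

```text
ft_force: [0.6, -0.6, 0.2]
t 18.68 pos [0.6784 0.1007 0.0399] a 3.0956 z [-0.0035 -0.0015 -1.    ] F [ 0.6 -0.6  0.2] w 0.08535029992585302
off cm [-0.17  0.14  4.69] wz -0.002
level: ang x,y [-0.0017 -0.0034  0.    ]
```

```bash
python3 -m creep '[{"fingers":-1,"offset":[-0.3,0.2,1.5],"angular":[0,0,0]},{"fingers":-1,"offset":[-0.3,0.2,3],"angular":[0,0,0]},{"fingers":-1,"offset":[-0.3,0.2,4],"angular":[0,0,0]},{"fingers":-1,"offset":[-0.3,0.2,4.6],"angular":[0,0,0]},{"fingers":-1,"offset":[-0.3,0.2,4.6],"angular":[0,0,0]}]'|grep -E 'pos|ft_';python3 - <<'E'
from h import *
from pose import tin
c=cap('side'); cv2.imwrite('pics/s6.png',cv2.resize(c['color'][170:300,150:340],None,fx=4,fy=4,interpolation=cv2.INTER_CUBIC))
E
```

```text
position: [0.6812, 0.1024, -0.0064]
ft_force: [-0.9, -0.6, 0.6]
```

View pics/s6.png

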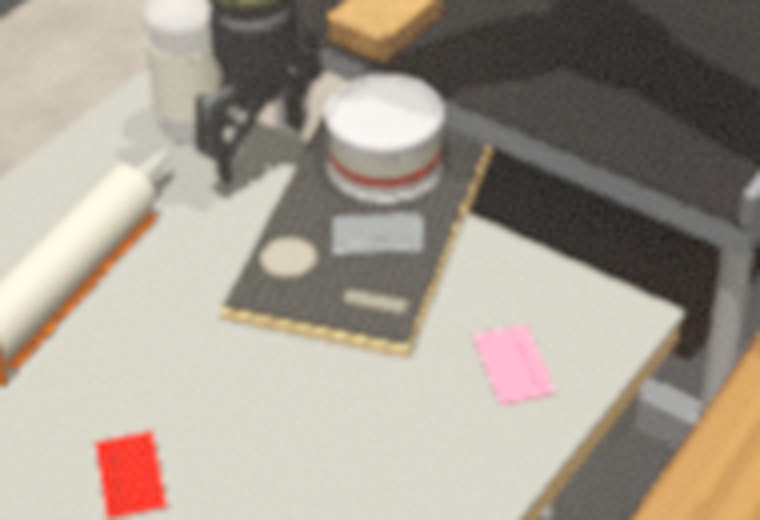

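The fingers stand beside the board's +x side, clear of bottle, gun and tin. Pushing −x (tool +x).

```bash
for i in 1 2 3; do python3 -m creep '[{"fingers":-1,"offset":[0.4,0,0],"angular":[0,0,0]},{"fingers":-1,"offset":[0.8,0,0],"angular":[0,0,0]},{"fingers":-1,"offset":[1.2,0,0],"angular":[0,0,0]},{"fingers":-1,"offset":[1.6,0,0],"angular":[0,0,0]},{"fingers":-1,"offset":[2,0,0],"angular":[0,0,0]}]'|grep -E 'pos|ft_';done; python3 - <<'E'
from h import *
from pose import tin
c=cap('top'); print(tin(c))
E
```

```text
position: [0.6616, 0.1033, -0.0056]
ft_force: [0.9, -0.1, 0.6]
position: [0.6414, 0.1042, -0.0057]
ft_force: [1.4, -0.6, 0.2]
position: [0.6214, 0.1051, -0.0056]
ft_force: [2.4, 0.0, -0.9]
((np.float32(226.25), np.float32(205.5)), array([0.5280778, 0.0678591]))
```

```bash
python3 -m creep '[{"fingers":-1,"offset":[0.3,0,0],"angular":[0,0,0]},{"fingers":-1,"offset":[0.6,0,0],"angular":[0,0,0]},{"fingers":-1,"offset":[0.6,0,0],"angular":[0,0,0]}]'|grep -E 'pos|ft_'; python3 f.py
python3 -m creep '[{"fingers":-1,"offset":[-0.5,0,0],"angular":[0,0,0]},{"fingers":-1,"offset":[-1.5,0,-1],"angular":[0,0,0]},{"fingers":-1,"offset":[-2,0,-5],"angular":[0,0,0]},{"fingers":-1,"offset":[-2,0,-10],"angular":[0,0,0]},{"fingers":-1,"offset":[-2,0,-14],"angular":[0,0,0]}]'|grep -E 'pos|ft_'
cat > bp.py <<'E'
from h import *
def tan(c,n):
    im=c['color'].astype(float); return im
def sideyaw(c):
    # side view: tail face bottom-left: yellow ply edges of tail and -x side -> fit lines
    hsv=cv2.cvtColor(c['color'],cv2.COLOR_BGR2HSV)
    m=cv2.inRange(hsv,(15,50,90),(35,255,255)); return m
E
python3 - <<'E'
from bp import *
from pose import tin
c=cap('side'); m=sideyaw(c)[180:300,170:330]
n,l,s,ce=cv2.connectedComponentsWithStats(m)
for i in range(1,n):
    if s[i,4]>15: print(s[i].tolist(),ce[i].round(1)+[170,180])
print(tin(cap('top')))
cv2.imwrite('pics/m.png',m)
c=cap('top'); g=cv2.GaussianBlur(cv2.cvtColor(c['color'],cv2.COLOR_BGR2GRAY),(3,3),0).astype(float)
for u in range(165,226,6): print(u,g[215:250:1,u].astype(int).tolist())
E
```

```text
position: [0.6151, 0.1056, -0.0056]
ft_force: [0.4, -1.1, 0.3]
t 21.75 p [ 0.6151  0.1057 -0.0057] a 3.096 Ft [-0.5 -0.1 -0. ] Mt [-0.02 -0.01  0.01] ry 7.2
position: [0.6372, 0.1053, 0.1372]
ft_force: [0.4, -0.3, -0.3]
[65, 0, 19, 6, 58] [243.8 181.6]
[34, 38, 83, 48, 349] [246.4 246.3]
[111, 72, 39, 48, 207] [300.1 276.7]
[138, 88, 22, 32, 369] [322.  288.6]
((np.float32(225.75), np.float32(207.5)), array([0.52253453, 0.06909555]))
165 [134, 135, 136, 136, 137, 138, 138, 138, 139, 139, 140, 141, 142, 141, 138, 136, 136, 139, 153, 178, 204, 220, 225, 226, 225, 225, 225, 226, 225, 225, 225, 225, 225, 225, 225]
171 [174, 174, 174, 171, 169, 168, 167, 165, 164, 163, 162, 162, 162, 160, 154, 146, 140, 141, 154, 179, 205, 219, 224, 225, 225, 225, 225, 225, 225, 225, 224, 225, 224, 224, 224]
177 [132, 132, 133, 133, 133, 133, 134, 134, 134, 135, 135, 135, 135, 136, 136, 136, 137, 141, 154, 179, 204, 218, 223, 224, 224, 224, 224, 224, 224, 224, 224, 224, 224, 224, 225]
183 [132, 131, 132, 133, 132, 133, 134, 133, 133, 134, 134, 134, 135, 135, 136, 136, 137, 138, 145, 166, 193, 214, 222, 22
[... 617 characters left out ...]
 131, 132, 131, 133, 133, 133, 132, 132, 133, 133, 133, 134, 134, 135, 136, 139, 150, 173, 199, 215, 220, 221, 222, 221, 221, 221, 222, 222, 222, 221, 221, 221]
213 [217, 214, 210, 206, 198, 186, 171, 154, 141, 135, 133, 133, 132, 132, 133, 134, 134, 136, 137, 142, 161, 188, 210, 219, 220, 220, 220, 220, 220, 221, 221, 221, 220, 220, 220]
219 [226, 226, 226, 225, 224, 222, 217, 210, 204, 192, 170, 148, 136, 133, 133, 133, 132, 133, 134, 136, 147, 169, 195, 212, 218, 220, 220, 220, 220, 220, 219, 220, 220, 220, 220]
225 [225, 225, 224, 224, 224, 224, 223, 218, 211, 205, 194, 173, 149, 135, 132, 132, 132, 132, 133, 136, 147, 168, 192, 208, 214, 215, 215, 214, 214, 214, 214, 213, 213, 213, 212]
```

```bash
cat > bp.py <<'E'
from h import *
def edgeline(c,fixed,lo,hi,sgn,axis,z):
    g=cv2.GaussianBlur(cv2.cvtColor(c['color'],cv2.COLOR_BGR2GRAY),(3,3),0).astype(float)
    if axis=='col': g=g.T
    pts=[]
    for v in fixed:
        d=sgn*np.gradient(g[v])[lo:hi]; i=int(np.clip(d.argmax(),1,hi-lo-2)); q=d[i-1]-2*d[i]+d[i+1]
        u=lo+i+(.5*(d[i-1]-d[i+1])/q if q else 0); pts.append((v,u) if axis=='col' else (u,v))
    P=plane(c,pts,z)[:,:2]
    vx,vy,x,y=cv2.fitLine(P.astype(np.float32),cv2.DIST_HUBER,0,.001,.01).ravel()
    if axis=='col': # long side: x as function of y
        return 'x@y.1',round(float(x+(.1-y)*vx/vy),4),'yaw',round(float(-vx/vy),4),'sd',P[:,0].std().round(4)
    return 'y@x.52',round(float(y+(.52-x)*vy/vx),4),'yaw',round(float(vy/vx),4)
E
python3 - <<'E'
from bp import *
c=cap('top')
print('-x side',edgeline(c,range(165,228,2),225,245,1,'col',.0))
print('+x side',edgeline(c,range(165,228,2),172,192,-1,'col',.015))
print('tail',edgeline(c,range(187,232,2),138,170,-1,'row',.015))
print('nose',edgeline(c,range(187,232,2),238,260,-1,'row',.015))
E
```

```text
-x side ('x@y.1', 0.4405, 'yaw', -0.0176, 'sd', np.float64(0.0012))
+x side ('x@y.1', 0.5986, 'yaw', -0.0197, 'sd', np.float64(0.0068))
tail ('y@x.52', 0.2733, 'yaw', -0.0151)
nose ('y@x.52', 0.0217, 'yaw', 0.0012)
```

Board straight again: yaw −0.017, centre x ≈ 0.520, tail y = 0.273. I'll now press with shut fingers on the board's centreline (a single central contact avoids the load imbalance), moving slowly with checks.

```bash
python3 -m creep '[{"fingers":1,"offset":[2.4,2.9,0],"angular":[0,0,0.15]},{"fingers":1,"offset":[4.8,5.8,0],"angular":[0,0,0.3]},{"fingers":1,"offset":[7.2,8.7,0],"angular":[0,0,0.45]},{"fingers":1,"offset":[9.6,11.6,0],"angular":[0,0,0.6]},{"fingers":1,"offset":[12.1,14.5,0],"angular":[0,0,0.7625]}]' 20 >/dev/null; python3 -m creep '[{"fingers":1,"offset":[0,0,2],"angular":[0,0,0.15]},{"fingers":1,"offset":[0,0,4],"angular":[0,0,0.3]},{"fingers":1,"offset":[0,0,6],"angular":[0,0,0.45]},{"fingers":1,"offset":[0,0,8],"angular":[0,0,0.6]},{"fingers":1,"offset":[0,0,9],"angular":[0,0,0.7625]}]' >/dev/null; python3 w.py .523 .252 .020 1.571
```

```text
t 23.88 pos [0.5205 0.2539 0.0422] a 1.5657 z [-0.006  -0.0037 -1.    ] F [-0.7  0.3  0.9] w 7.55452808109391e-05
off cm [-0.18  0.27  2.22] wz -0.005
level: ang x,y [-0.006   0.0038  0.    ]
```

```bash
python3 -m creep '[{"fingers":1,"offset":[0,0.2,1],"angular":[0,0,0]},{"fingers":1,"offset":[0,0.2,1.8],"angular":[0,0,0]},{"fingers":1,"offset":[0,0.2,2.2],"angular":[0,0,0]},{"fingers":1,"offset":[0,0.2,2.4],"angular":[0,0,0]},{"fingers":1,"offset":[0,0.2,2.4],"angular":[0,0,0]}]' >/dev/null; python3 f.py; python3 w.py .523 .252 .0155 1.571
```

```text
t 24.6 p [0.5237 0.255  0.0208] a 1.571 Ft [-0.1 -0.2 -0.1] Mt [-0.01 -0.02 -0.  ] ry 0.369
t 24.65 pos [0.5237 0.255  0.0208] a 1.5709 z [-0.0024 -0.001  -1.    ] F [-0.9  0.3  0.5] w 9.731834079980722e-05
off cm [-0.3  -0.07  0.53] wz -0.0
level: ang x,y [-0.0024  0.001   0.    ]
```

```bash
python3 -m creep '[{"fingers":1,"offset":[-0.1,-0.1,0.3],"angular":[0,0,0]},{"fingers":1,"offset":[-0.1,-0.1,0.5],"angular":[0,0,0]},{"fingers":1,"offset":[-0.1,-0.1,0.55],"angular":[0,0,0]}]' >/dev/null; python3 f.py; python3 -m creep '[{"fingers":1,"offset":[0,0,0.1],"angular":[0,0,0]},{"fingers":1,"offset":[0,0,0.1],"angular":[0,0,0]}]' >/dev/null; python3 f.py
```

```text
t 25.12 p [0.5223 0.2537 0.0159] a 1.571 Ft [ -2.1  -2.1 -10.7] Mt [ 0.48 -0.33 -0.01] ry -0.013
t 25.52 p [0.5225 0.2537 0.0158] a 1.571 Ft [ -1.6  -3.3 -17.3] Mt [ 0.74 -0.53 -0.02] ry -0.012
```

```bash
python3 -m creep '[{"fingers":1,"offset":[0,0,-0.02],"angular":[0.004,0,0]},{"fingers":1,"offset":[0,0,-0.02],"angular":[0.004,0,0]}]' >/dev/null; python3 f.py; python3 -m creep '[{"fingers":1,"offset":[-0.3,0,0],"angular":[0,0,0]},{"fingers":1,"offset":[-0.7,0,0],"angular":[0,0,0]},{"fingers":1,"offset":[-1.1,0,0],"angular":[0,0,0]},{"fingers":1,"offset":[-1.5,0,0],"angular":[0,0,0]},{"fingers":1,"offset":[-1.9,0,0],"angular":[0,0,0]}]' >/dev/null; python3 f.py; cat > bm.py <<'E'
from bp import *
from pose import tin
import sys
c=cap('top'); y=float(sys.argv[1]) # approx nose y
b=edgeline(c,range(174,214,2),226,246,1,'col',.0); print('-x side',b)
t=tin(c); print('tin',t)
E
python3 bm.py 0
```

```text
t 25.93 p [0.5226 0.2538 0.0159] a 1.571 Ft [ -2.1  -2.7 -14.7] Mt [ 0.62 -0.48  0.02] ry -0.013
t 26.7 p [0.524  0.2376 0.0159] a 1.572 Ft [ 3.2 -0.4 -9.6] Mt [-0.01  0.61  0.02] ry 0.008
-x side ('x@y.1', 0.4424, 'yaw', -0.0277, 'sd', np.float64(0.0074))
tin ((np.float32(231.25), np.float32(207.25)), array([0.52353803, 0.05395677]))
```

```bash
python3 -m creep '[{"fingers":1,"offset":[-0.4,0,0.03],"angular":[0,0,0]},{"fingers":1,"offset":[-0.9,0,0.03],"angular":[0,0,0]},{"fingers":1,"offset":[-1.4,0,0.03],"angular":[0,0,0]},{"fingers":1,"offset":[-1.9,0,0.03],"angular":[0,0,0]},{"fingers":1,"offset":[-2.4,0,0.03],"angular":[0,0,0]}]' >/dev/null; python3 f.py;python3 bm.py 0
```

```text
t 27.52 p [0.5244 0.2137 0.0158] a 1.572 Ft [  2.7  -0.  -11.4] Mt [ 0.    0.64 -0.01] ry -0.0
-x side ('x@y.1', 0.4456, 'yaw', 0.0354, 'sd', np.float64(0.0114))
tin ((np.float32(240.5), np.float32(207.5)), array([0.52337696, 0.02843147]))
```

```bash
for i in 1 2; do python3 -m creep '[{"fingers":1,"offset":[-0.5,0,0.01],"angular":[0,0,0]},{"fingers":1,"offset":[-1.0,0,0.01],"angular":[0,0,0]},{"fingers":1,"offset":[-1.5,0,0.01],"angular":[0,0,0]},{"fingers":1,"offset":[-2,0,0.01],"angular":[0,0,0]},{"fingers":1,"offset":[-2.4,0,0.01],"angular":[0,0,0]}]' >/dev/null; python3 f.py; done;python3 bm.py 0
```

```text
t 28.35 p [0.5246 0.19   0.0159] a 1.572 Ft [  3.    0.4 -12.1] Mt [-0.01  0.67 -0.01] ry -0.005
t 29.12 p [0.5248 0.1661 0.0159] a 1.572 Ft [  3.3   0.1 -13.9] Mt [-0.02  0.72 -0.02] ry 0.0
-x side ('x@y.1', 0.4589, 'yaw', -0.0366, 'sd', np.float64(0.0142))
tin ((np.float32(257.5), np.float32(207.5)), array([ 0.52434739, -0.01851418]))
```

```bash
for i in 1 2; do python3 -m creep '[{"fingers":1,"offset":[-0.5,0,-0.01],"angular":[0,0,0]},{"fingers":1,"offset":[-1.0,0,-0.01],"angular":[0,0,0]},{"fingers":1,"offset":[-1.5,0,-0.01],"angular":[0,0,0]},{"fingers":1,"offset":[-2,0,-0.01],"angular":[0,0,0]},{"fingers":1,"offset":[-2.4,0,-0.01],"angular":[0,0,0]}]' >/dev/null; python3 f.py; done;python3 bm.py 0; python3 - <<'E'
from h import *
a=cap('side')['color'][150:290,170:340]
b=cap('top')['color'][150:270,140:310]
s=lambda i,f:cv2.resize(i,None,fx=f,fy=f,interpolation=cv2.INTER_CUBIC)
a=s(a,2.3);b=s(b,2.3);h=max(len(a),len(b))
p=lambda i:cv2.copyMakeBorder(i,0,h-len(i),0,0,0)
cv2.imwrite('pics/ab.png',np.hstack([p(a),p(b)]))
E
```

```text
t 29.95 p [0.5248 0.1419 0.0159] a 1.572 Ft [  3.4   0.2 -13.5] Mt [-0.02  0.75 -0.01] ry -0.001
t 30.73 p [0.525  0.1179 0.0161] a 1.572 Ft [  3.4   0.2 -14.3] Mt [-0.06  0.78 -0.03] ry 0.002
-x side ('x@y.1', 0.478, 'yaw', 0.358, 'sd', np.float64(0.0178))
tin ((np.float32(275.25), np.float32(207.5)), array([ 0.52536017, -0.0676279 ]))
```

View pics/ab.png

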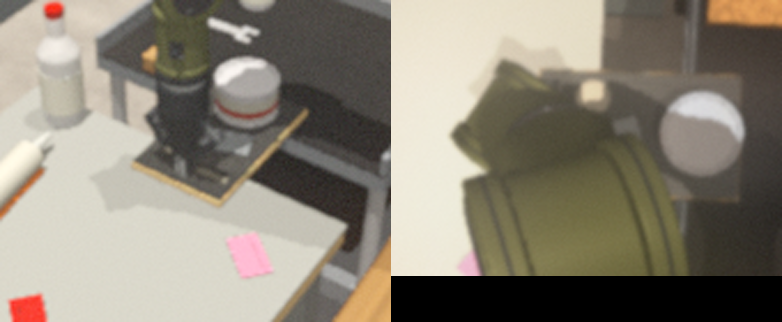

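The board bridges the gap straight, with the nose on the trolley (side crop: nose corner at (305,112); top crop: nose edge at column ~742). Now I lift off and push the tail face with the two open fingers, aligned to the trolley.

```bash
python3 -m creep '[{"fingers":1,"offset":[0,0,-1],"angular":[0,0,0]},{"fingers":-1,"offset":[0,0,-4],"angular":[0,0,0]},{"fingers":-1,"offset":[2,0,-5],"angular":[0,0,0.02]},{"fingers":-1,"offset":[5,0,-5],"angular":[0,0,0.043]},{"fingers":-1,"offset":[5,0,-5],"angular":[0,0,0.043]}]' >/dev/null; python3 w.py .525 .165 -.007 1.528;  python3 - <<'E'
from bp import *
c=cap('top')
print('-x side',edgeline(c,range(190,220,2),225,245,1,'col',.0))
print('tail',edgeline(c,range(189,230,2),195,215,-1,'row',.015))
g=cv2.GaussianBlur(cv2.cvtColor(c['color'],cv2.COLOR_BGR2GRAY),(3,3),0)
for v in (186,192,205,215,225,230): print(g[v,192:222].tolist())
E
```

```text
t 31.55 pos [0.5224 0.1702 0.0642] a 1.5327 z [-0.0061  0.003  -1.    ] F [ 0.4 -0.3  0.2] w 0.07250023373566707
off cm [-0.53  0.33  7.11] wz 0.005
level: ang x,y [-0.0062 -0.0028  0.    ]
-x side ('x@y.1', 0.4502, 'yaw', 0.4589, 'sd', np.float64(0.0151))
tail ('y@x.52', 0.1376, 'yaw', 0.232)
[145, 175, 197, 208, 211, 212, 210, 206, 191, 163, 136, 119, 107, 97, 91, 89, 89, 92, 98, 110, 121, 129, 133, 134, 133, 131, 123, 113, 106, 106]
[95, 127, 166, 194, 203, 198, 182, 158, 133, 118, 111, 104, 96, 88, 82, 82, 88, 98, 109, 115, 119, 121, 121, 118, 110, 101, 96, 99, 110, 122]
[73, 72, 72, 71, 70, 69, 68, 68, 69, 71, 73, 72, 69, 66, 65, 65, 65, 65, 65, 66, 65, 66, 69, 72, 74, 75, 76, 75, 76, 76]
[76, 76, 77, 76, 76, 76, 76, 75, 74, 74, 73, 72, 71, 70, 68, 65, 63, 62, 61, 59, 59, 62, 71, 81, 90, 95, 92, 83, 76, 74]
[77, 77, 77, 77, 76, 76, 76, 76, 76, 74, 73, 72, 70, 69, 66, 63, 61, 59, 58, 58, 57, 57, 59, 70, 95, 121, 134, 132, 127, 124]
[77, 77, 77, 77, 77, 77, 75, 75, 75, 74, 72, 71, 69, 66, 63, 61, 60, 59, 59, 60, 60, 62, 62, 62, 63, 66, 67, 68, 70, 73]
```

```bash
python3 -m creep '[{"fingers":-1,"offset":[0,0.1,2],"angular":[0,0,0]},{"fingers":-1,"offset":[0,0.1,4],"angular":[0,0,0]},{"fingers":-1,"offset":[0,0.1,5.5],"angular":[0,0,0]},{"fingers":-1,"offset":[0,0.1,6.5],"angular":[0,0,0]},{"fingers":-1,"offset":[0,0.1,6.9],"angular":[0,0,0]}]'|grep -E 'pos|ft_|wid'; python3 w.py .525 .165 -.007 1.528
```

```text
position: [0.5231, 0.1647, -0.0056]
ft_force: [0.5, 0.5, 0.2]
gripper_width: 0.0854
t 32.23 pos [ 0.5231  0.1647 -0.0056] a 1.5278 z [-0.0074 -0.0018 -1.    ] F [0.5 0.5 0.2] w 0.08544030073710242
off cm [0.04 0.19 0.14] wz -0.0
level: ang x,y [-0.0073  0.0021  0.    ]
```

```bash
for i in 1 2 3; do python3 -m creep '[{"fingers":-1,"offset":[-0.6,0,0.02],"angular":[0,0,0]},{"fingers":-1,"offset":[-1.3,0,0.04],"angular":[0,0,0]},{"fingers":-1,"offset":[-2.1,0,0.04],"angular":[0,0,0]},{"fingers":-1,"offset":[-2.9,0,0.04],"angular":[0,0,0]},{"fingers":-1,"offset":[-3.7,0,0.04],"angular":[0,0,0]}]'|grep -E 'pos|ft_';done; python3 bm.py 0|tail -1
```

```text
position: [0.522, 0.1276, -0.0051]
ft_force: [0.3, 1.5, 0.8]
position: [0.5199, 0.0902, -0.0058]
ft_force: [0.7, 0.8, -0.5]
position: [0.5185, 0.0534, -0.0061]
ft_force: [0.2, 1.8, 0.6]
tin ((np.float32(309.75), np.float32(212.25)), array([ 0.51417807, -0.16354114]))
```

```bash
for i in 1 2 3 4; do python3 -m creep '[{"fingers":-1,"offset":[-0.8,0,0],"angular":[0,0,0]},{"fingers":-1,"offset":[-1.7,0,0],"angular":[0,0,0]},{"fingers":-1,"offset":[-2.6,0,0],"angular":[0,0,0]},{"fingers":-1,"offset":[-3.5,0,0],"angular":[0,0,0]},{"fingers":-1,"offset":[-4.4,0,0],"angular":[0,0,0]}]'|grep -E 'pos|ft_';done; python3 bm.py 0|tail -1; python3 f.py
```

```text
position: [0.5166, 0.0093, -0.006]
ft_force: [-0.2, 2.3, -0.2]
position: [0.5147, -0.0346, -0.0059]
ft_force: [0.6, 1.8, -1.1]
position: [0.5128, -0.0785, -0.0059]
ft_force: [-0.5, 1.4, -0.9]
position: [0.5109, -0.1225, -0.0058]
ft_force: [-0.1, 1.3, -1.0]
tin ((np.float32(372.25), np.float32(216.5)), array([ 0.50588054, -0.33810911]))
t 36.8 p [ 0.5107 -0.1233 -0.0058] a 1.526 Ft [-0.7 -0.3  0.5] Mt [-0.   -0.02 -0.02] ry -0.098
```

```bash
python3 -m creep '[{"fingers":-1,"offset":[-0.8,0,0],"angular":[0,0,0]},{"fingers":-1,"offset":[-1.6,0,0],"angular":[0,0,0]},{"fingers":-1,"offset":[-2.4,0,0],"angular":[0,0,0]},{"fingers":-1,"offset":[-3.1,0,0],"angular":[0,0,0]},{"fingers":-1,"offset":[-3.8,0,0],"angular":[0,0,0]}]'|grep -E 'pos|ft_'; python3 -m creep '[{"fingers":-1,"offset":[-0.1,0,0],"angular":[0,0,0]},{"fingers":-1,"offset":[-0.2,0,0],"angular":[0,0,0]},{"fingers":-1,"offset":[-0.3,0,0],"angular":[0,0,0]},{"fingers":-1,"offset":[-0.4,0,0],"angular":[0,0,0]},{"fingers":-1,"offset":[-0.5,0,0],"angular":[0,0,0]}]'|grep -E 'pos|ft_'; python3 bm.py 0|tail -1
cat > stop.py <<'E'
from bp import *
c=cap('top'); c0=dict(c); c0['color']=cv2.imread('pics/top0.png')
for k in (c0,c): print('rim',edgeline(k,range(240,290,2),398,412,1,'row',.0325),'far-side',edgeline(k,range(112,140,2),398,416,1,'row',.0325))
g=cv2.GaussianBlur(cv2.cvtColor(c['color'],cv2.COLOR_BGR2GRAY),(3,3),0)
for v in (192,200,235,240): print(v,g[v,385:415].tolist())
E
python3 stop.py
```

```text
position: [0.5093, -0.1603, -0.0057]
ft_force: [-0.3, 1.0, 0.0]
position: [0.5092, -0.1643, -0.0057]
ft_force: [0.2, 2.6, -0.3]
tin ((np.float32(387.0), np.float32(217.25)), array([ 0.5046095 , -0.37953101]))
rim ('y@x.52', -0.451, 'yaw', -0.0438) far-side ('y@x.52', -0.448, 'yaw', -0.0518)
rim ('y@x.52', -0.4363, 'yaw', 0.0956) far-side ('y@x.52', -0.4483, 'yaw', -0.0505)
192 [98, 96, 95, 92, 89, 89, 90, 91, 92, 93, 95, 96, 94, 89, 83, 78, 77, 79, 81, 83, 89, 102, 119, 131, 137, 139, 139, 139, 138, 137]
200 [162, 163, 165, 165, 162, 159, 157, 152, 143, 131, 119, 109, 100, 92, 86, 83, 84, 86, 87, 89, 95, 108, 124, 135, 138, 139, 140, 141, 141, 141]
235 [67, 66, 66, 65, 64, 64, 64, 64, 64, 64, 65, 65, 65, 66, 66, 65, 66, 66, 65, 65, 66, 66, 66, 67, 69, 73, 79, 88, 99, 112]
240 [55, 57, 59, 61, 62, 62, 64, 65, 66, 67, 66, 66, 67, 67, 66, 65, 65, 65, 64, 63, 62, 61, 61, 60, 60, 60, 61, 61, 60, 62]
```

```bash
for i in 1 2; do python3 -m creep '[{"fingers":-1,"offset":[-0.1,0,0],"angular":[0,0,0]},{"fingers":-1,"offset":[-0.2,0,0],"angular":[0,0,0]},{"fingers":-1,"offset":[-0.3,0,0],"angular":[0,0,0]},{"fingers":-1,"offset":[-0.4,0,0],"angular":[0,0,0]}]'|grep -E 'pos|ft_'; done;python3 f.py
```

```text
position: [0.509, -0.1689, -0.0057]
ft_force: [-0.6, 1.1, -0.4]
position: [0.5088, -0.1729, -0.0057]
ft_force: [-0.5, 0.9, -1.1]
t 39.3 p [ 0.5087 -0.1731 -0.0057] a 1.528 Ft [ 1.3 -0.1  0.7] Mt [ 0.02  0.28 -0.  ] ry 0.009
```

```bash
for i in 1 2 3 4 ; do python3 -m creep '[{"fingers":-1,"offset":[-0.05,0,0],"angular":[0,0,0]},{"fingers":-1,"offset":[-0.1,0,0],"angular":[0,0,0]}]'|grep -E 'pos'; python3 f.py|sed 's/.*Ft/Ft/'; done
```

```text
position: [0.5088, -0.1737, -0.0057]
Ft [ 1.4 -0.3  0.5] Mt [0.04 0.34 0.02] ry -0.012
position: [0.5087, -0.1748, -0.0057]
Ft [ 1.5  0.3 -0.1] Mt [-0.02  0.33 -0.01] ry -0.328
position: [0.5087, -0.1758, -0.0057]
Ft [ 1.2  0.3 -0.2] Mt [-0.02  0.34 -0.  ] ry -0.165
position: [0.5086, -0.1768, -0.0057]
Ft [1.8 0.6 0.1] Mt [ 0.04  0.31 -0.02] ry 0.972
```

```bash
for i in 1 2 3 4 ; do python3 -m creep '[{"fingers":-1,"offset":[-0.05,0,0],"angular":[0,0,0]},{"fingers":-1,"offset":[-0.1,0,0],"angular":[0,0,0]}]'|grep -E 'pos'; o=$(python3 f.py|sed 's/.*Ft/Ft/'); echo $o; done;  python3 bm.py 0|tail -1
```

```text
position: [0.5086, -0.1778, -0.0057]
Ft [ 1. -0.2 0. ] Mt [-0. 0.34 -0.02] ry -4.025
position: [0.5086, -0.1784, -0.0057]
Ft [ 2.7 -0.3 -0.1] Mt [ 0.03 0.57 -0.01] ry 0.311
position: [0.5085, -0.1785, -0.0057]
Ft [ 5.5 -1. -0.4] Mt [ 0.18 1.12 -0.02] ry -0.051
position: [0.5084, -0.1786, -0.0057]
Ft [ 6.9 -1.4 -1.1] Mt [0.22 1.43 0.03] ry -0.003
tin ((np.float32(392.0), np.float32(218.0)), array([ 0.50280025, -0.39358886]))
```

```bash
python3 -m creep '[{"fingers":-1,"offset":[0.3,0,0],"angular":[0,0,0]},{"fingers":-1,"offset":[1.2,0,0],"angular":[0,0,0]},{"fingers":-1,"offset":[2.5,0,-1],"angular":[0,0,0]},{"fingers":-1,"offset":[4,0,-5],"angular":[0,0,0]},{"fingers":-1,"offset":[7,0,-10],"angular":[0,0,0]}]'|grep -E 'pos|ft'; python3 -m creep '[{"fingers":-1,"offset":[5,0,-3],"angular":[0,0,0]},{"fingers":-1,"offset":[10,0,-5],"angular":[0,0,0]},{"fingers":-1,"offset":[15,0,-5],"angular":[0,0,0]},{"fingers":-1,"offset":[20,0,-5],"angular":[0,0,0]},{"fingers":-1,"offset":[20,0,-5],"angular":[0,0,0]}]'|grep -E 'pos|ft'
python3 - <<'E'
from bp import *
from pose import tin
c=cap('top'); c0=dict(c); c0['color']=cv2.imread('pics/top0.png'); print(tin(c))
for k in (c0,c): print('far',edgeline(k,range(112,140,2),398,416,1,'row',.0325),'near',edgeline(k,range(270,290,2),398,416,1,'row',.0325))
g=cv2.GaussianBlur(cv2.cvtColor(c['color'],cv2.COLOR_BGR2GRAY),(3,3),0)
for v in (192,198,238,243): print(v,g[v,385:415].tolist(),g[v,305:330].tolist())
hsv=c['color'].astype(int); t=hsv[:,:,2]-hsv[:,:,0]
pts=[(300+t[v,300:335].argmax(),v,int(t[v,300:335].max())) for v in range(190,246,5)]
print(pts); P=plane(c,[p[:2] for p in pts],.006); print(P[:,:2].round(4).tolist(), np.polyfit(P[:,0],P[:,1],1))
for v in range(190,246,6): print(v,t[v,388:412].tolist())
E
```

```text
position: [0.5114, -0.111, 0.0952]
ft_force: [1.1, 0.5, 0.5]
position: [0.521, 0.0959, 0.1453]
ft_force: [-0.8, -0.2, 1.1]
((np.float32(392.25), np.float32(217.75)), array([ 0.50350841, -0.39429524]))
far ('y@x.52', -0.448, 'yaw', -0.0518) near ('y@x.52', -0.4532, 'yaw', -0.055)
far ('y@x.52', -0.449, 'yaw', -0.0474) near ('y@x.52', -0.4533, 'yaw', -0.0557)
192 [103, 102, 101, 98, 96, 96, 98, 98, 98, 99, 102, 103, 104, 102, 100, 98, 97, 95, 92, 90, 94, 106, 124, 137, 143, 145, 146, 145, 144, 143] [57, 57, 58, 58, 58, 59, 59, 59, 60, 65, 77, 88, 91, 89, 87, 86, 86, 87, 87, 87, 86, 85, 86, 87, 87]
198 [97, 99, 103, 107, 110, 112, 113, 114, 114, 113, 111, 110, 107, 105, 103, 102, 100, 98, 96, 96, 101, 115, 131, 141, 145, 147, 147, 148, 148, 149] [57, 57, 57, 57, 57, 57, 58, 58, 60, 69, 87, 102, 100, 91, 86, 86, 86, 87, 87, 88, 88, 88, 88, 89, 89]
238 [92, 91, 91, 92, 93, 95, 96, 96, 97, 97, 96, 95, 94, 93, 92, 91, 88, 85, 86, 97, 116, 135, 145, 149, 150, 150, 150, 150, 150, 152] [39, 39, 38, 39, 40, 40, 41, 48, 62, 75, 74, 67, 62, 61, 61, 61, 62, 62, 63, 63, 64, 67, 69, 70, 69]
243 [90,
[... 1098 characters left out ...]
 [14, 14, 15, 16, 16, 17, 17, 15, 16, 18, 20, 21, 20, 21, 22, 22, 20, 20, 19, 18, 18, 22, 29, 33]
214 [16, 14, 17, 16, 17, 17, 17, 17, 18, 17, 19, 20, 18, 20, 19, 22, 22, 21, 19, 19, 20, 24, 27, 31]
220 [16, 14, 15, 16, 16, 16, 17, 16, 20, 19, 19, 19, 18, 20, 20, 19, 21, 20, 20, 19, 21, 22, 24, 30]
226 [14, 15, 15, 11, 13, 15, 16, 17, 16, 18, 18, 18, 18, 20, 20, 20, 20, 21, 21, 23, 22, 24, 31, 35]
232 [17, 17, 16, 17, 17, 17, 17, 18, 18, 18, 18, 20, 21, 21, 18, 18, 14, 15, 15, 13, 19, 28, 34, 37]
238 [12, 13, 13, 13, 14, 15, 14, 14, 15, 15, 14, 15, 13, 11, 12, 9, 9, 11, 14, 13, 20, 30, 33, 37]
244 [26, 27, 27, 27, 25, 22, 19, 17, 19, 17, 15, 15, 14, 11, 11, 8, 11, 12, 12, 14, 22, 32, 37, 38]
```

```bash
python3 -c "
from station import r
print(r.get_state()['clock']); print(r.job_done())"
```

```text
43.9
the job is handed in; nothing more can be done
None
```

I handed the job in at 43.9 s: the board lies wholly on the trolley, nose against and parallel to the end rim, and the trolley hasn't measurably moved. On the bench it swung about 17° and I straightened it by pushing its long side. I let go of the tail during that fix and again once the nose had landed, then pushed the tail end the rest of the way.

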